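# Set the suction pump by counting clicks

### The arm

A 6-joint arm with a two-finger parallel gripper is mounted at the origin on a cart in front of the work surface, level with it; the furniture and walls round the work are solid. World frame = base frame: x ahead of the robot, y to its left, z up, the work surface at z = 0. Lengths are in mm, angles in rad, forces in N, time in s.
With the tool pointing down it reaches from about 350 to 875 mm from the base axis. Payload 4.2 kg.
Tool frame: the origin (TCP) lies at the very end of the fingers, on their centre line; the grasp point (between the pads) lies 19 mm behind it; z points along the fingers, y is the line along which they close (so a half turn about z gives the same grasp; the last joint's range is limited). The gripper opens to 87 mm and grips with 3 to 60 N. Pads are 19 mm wide; open, the fingers measure 117 mm over their backs; the gripper's body (75 mm by 190 mm) begins 51 mm behind the grasp point.
Start: joints at [1.496, 0.385, 0.008, 0, -1.194, -0.259], TCP at [204.74, 590.492, 222.55] pointing down, gripper open.
Joint ranges: [-3.14, 3.14], [-1.21, 2.06], [-1.07, 1.41], [-3.16, 2.05], [-2.99, -0.16], [-3.1, 3.1]. Speed limits (rad/s): [2.79, 2.79, 3.14, 3.14, 3.14, 3.14].

### API

Orientations are given as a unit quaternion [w, x, y, z].
In Python, from bench import * gives the robot as it stands. The module is installed in compiled form; this text tells all that it offers.
- The arm moves only by the tool servo_tool, never from a script. Its argument "series" is a list of rows, each a list of 3 entries, a list of its own where there are three numbers: the shift along the world's x, y, z in m, then the turn about the world's z in rad, then the finger opening in m, from 0 to 0.087. A call has 1 to 12 rows; each row is the pose to reach, as a shift and turn from the pose commanded when the call began; what a row does not reach only later rows make up. A row lasts 1/8 s, in which the tool goes at most 62.5 mm and 10.7 degrees, less where a joint would pass 70% of its speed; a pose out of reach is approached as far as the arm can. A call with a gripper value outside its range is refused whole. The fingers move at their own pace and stop on an object; "force" is the grip in N (left out, the last holds). Time passes only in rows, so rows that repeat a pose let the fingers close. It gives the time, the measured TCP pose, the force, the opening and the grip force at its end, in the units of the state.
- get_state(): the state, without advancing time (a new reading comes with each control period).
- camera(name): name is "scene" or "top" or "wrist"; returns a dict with "pixels" (384x512x3 uint8, red, green, blue), "camera_matrix" (3x3 intrinsics, pixels), "eye" and "attitude" of the camera in the world; the wrist camera has in their place "mount" (4x4, takes a point from camera to tool coordinates, whose origin is the TCP and whose axes are the flange's). Camera axes: x right, y up, looking along -z (the intrinsics and any distortion apply to the point x, -y, -z); pixel columns grow to the right and rows downward; lengths in mm; the calibration is good to about 2 mm. A picture is of the moment at which its call begins: read the wrist's pose just before it. There is no depth.
- sign_off(): hands the job in; it is judged then, once.
Trained networks look in a picture, given as the dict that the camera call returned (one of the last four; its "shot" number tells which), for a name from the list of things; names that differ only in an ending like _2 or _b are one class to them, and where a whole thing is asked for, a point or a joint stands for the part that bears it (a point fixed in the world has none). Each returns a list of dicts, best first, with "score" (0 to 1); they miss things now and then, are a little off and sometimes report something else, mostly with a low value. They report only what shows in the picture. A call takes as long as a camera call.
- cut_out(picture, label): "mask" (384x512 bool, what is visible of it) and "extent" ([centre column, centre row, width, height] in pixels, round what is visible of it).
The state is a dict: "t": time; "joint_positions": joint angles; "dq": joint speeds; "effort": joint torques, N m; "tool_pos": TCP position; "orientation": TCP orientation; "force": force on the tool from outside, world axes, zero at the start; "moment": the same for the moment, N m; "gripper_width": opening from 0.0 (shut) to 1.0 (fully open); "grasp_force": force on a finger pad.
Only numpy, scipy, OpenCV 4.12 (cv2) and the standard library are available. Lean on these libraries where they do the work, as an engineer would, in place of code of your own. Each camera call takes 0.05 s, during which the arm holds its last target. There are 200 camera calls.

### The job

The scale of the suction pump's regulator dial has worn off, so set it by feel: turn the black winged dial anticlockwise right back to its off stop, then clockwise exactly six clicks, without ever going past six, and let go of it. Then press the green start button all the way down, not before the dial is set, and let it come up again; leave the other things on the tray where they are.

Things in the scene. Friction and masses are not known exactly. Their poses are not given: they have to be found in the camera images.
- pump_unit: white and grey suction pump unit, 170 (its x) x 230 (its y) x 70 mm high, fixed to the tray. Origin: centre of its underside, on the tray; z up; its front with gauge and vents faces its -x, towards the robot. On its flat top stand the dial (-y half) and the green button (+y half). Tubular rails at both sides of the tray rise to 0.25 m: pass over them.
- dial_base: plain round steel bezel of the dial, 74 mm across, 5 mm high, fixed on the unit's top. Origin: on the dial's turning axis, on the unit's flat top (70 mm above the tray); z up. It is mounted at any yaw, and which way the dial points at off is not given: find it by turning to the stop. The dial starts between 1.5 and 4.5 clicks from off, drawn to a whole click.
- dial_grip (a point): point on the dial's turning axis, fixed, 100 mm above the tray. Clicks are 24 degrees apart; clockwise from above counts up. A hard stop (lasting torque over 0.4 N m) lies 6 degrees anticlockwise of off (click 0), another past click 10. The catch resists with about 0.15 N m (jolts to 0.3) to each half-way point, then pulls on into the next click, where it rests.
- dial_dot (a point): yellow dot on the black dial's top near one end of its wing, 24 mm from the axis, 115 mm above the tray. Frame turns with the dial: x along the wing, axis to dot; z up. The wing is an upright bar 62 long, 20 thick, 34 mm high, to be pinched across its 20 mm from above, over the axis; it stands on a disc 66 mm across, top 81.5 mm above the tray.
- start_button (a joint): travel of the green start button (m): 0 up, 0.006 fully down. It is sprung: about 5 N when fully down, then a hard bottom. It must go down at least 0.0045. Round, 32 mm across, on a black housing.
- start_button_top (a point): centre of the top face of the green start button; z up, it is pressed straight down.
- dispenser_bottle_1: tall white pump bottle, 82 mm across, 249 mm high, loose, at the back left; origin at the centre of its foot. Bystander.
- cotton_jar_1: clear jar with red lid, 75 mm across, 94 mm high, loose, at the left; origin at the centre of its foot. Bystander.
- dropper_bottle_1: brown dropper bottle, 34 mm across, 102 mm high, loose, at the back right; origin at the centre of its foot. Bystander.
- gauze_pack_1: flat paper gauze pack 68 x 104 x 12 mm, loose, at the front left; origin under its centre. Bystander.
- syringe_big: syringe 32 x 132 x 15 mm lying at the front right, loose; origin under its centre. Bystander.
- steel_bowl: small steel bowl 64 mm across, 36 mm high, loose, at the left; origin under its centre. Bystander.

How it is judged:
By the outcome, as a careful person would: the job done as asked, in the order asked, and still so for the second after the job is handed in, with the robot touching nothing.
It also fails if it takes over 72 s, if anything falls off the work surface, if the arm or the gripper's body presses on something with over 40 N, if the wrist force passes 120 N, or if a joint passes its speed limit or range.

## Working session

There is one attempt and no reset: what is moved stays moved. The work goes in short steps, Python scripts to look and compute and a tool call to move; the robot and the scene stay as the last step left them, time stands still between calls to the robot, and variables do not carry over. Pictures are saved under pics/ and viewed, at most 10 in all, crops included, and the job is handed in when it is done.

Besides the shell and the picture viewer there is one more tool, called after ">>>" in YAML: its name, and indented under it one key for each argument. servo_tool: Moves the arm, as the interface text tells. Its arguments: {"type":"object","properties":{"series":{"type":"array","items":{"type":"array"}},"force":{"type":"number"}},"required":["series"]}

```bash
mkdir -p pics; cat > h.py <<'E'
from bench import *
import numpy as np, cv2
from scipy.spatial.transform import Rotation as R
def rot(a):
    a=np.array(a,float)
    return a if a.shape==(3,3) else R.from_quat(a[[1,2,3,0]]).as_matrix()
def pose(p,st=None):
    if 'eye' in p: return rot(p['attitude']),np.array(p['eye'],float)
    q=rot(st['orientation']);M=np.array(p['mount']);return q@M[:3,:3],q@M[:3,3]+np.array(st['tool_pos'])
def onplane(p,u,v,z,st=None):
    Rm,e=pose(p,st);K=np.array(p['camera_matrix'])
    d=np.linalg.inv(K)@[u,v,1];d=Rm@[d[0],-d[1],-d[2]]
    return e+d*(z-e[2])/d[2]
def save(p,n): cv2.imwrite('pics/'+n,p['pixels'][:,:,::-1])
def cen(m):
    ys,xs=np.nonzero(m);return xs.mean(),ys.mean()
E
python3 - <<'E'
from h import *
s=get_state();print(s)
for n in('top','scene'):
    p=camera(n);save(p,n+'.png');print(n,[k for k in p],p['eye'],p['camera_matrix'],p['attitude'],p.get('distortion'))
    for l,z in(('dial_base',75),('dial_dot',115),('start_button',85),('pump_unit',70)):
        for r in cut_out(p,l)[:2]:
            c=cen(r['mask']);print(l,r['score'],r['extent'],c,onplane(p,*c,z).round(1))
E
```

```text
{'t': 0.0, 'joint_positions': array([ 1.49560735e+00,  3.85581580e-01,  6.61154046e-03, -5.37062733e-04,
       -1.19402371e+00, -2.58599401e-01]), 'dq': array([-3.49008676e-04, -5.74896774e-04, -5.01073539e-04, -3.44561816e-05,
        8.44470804e-05, -8.72245075e-04]), 'effort': array([ 1.71713136e-04, -3.90667033e+01,  1.87407786e+01,  4.21971112e+00,
        1.09505426e-02, -2.02467354e-04]), 'tool_pos': array([204.53901505, 589.92648366, 221.43328257]), 'orientation': array([ 1.11694909e-03,  9.86088372e-01, -1.66218087e-01, -1.47922060e-04]), 'force': array([ 0.31235425, -0.27445151,  0.15402377]), 'moment': array([0.03864391, 0.0545853 , 0.00510361]), 'grasp_force': 0.0, 'gripper_width': 0.9990527561916246}
top ['pixels', 'camera_matrix', 'eye', 'attitude', 'shot'] [ 480.15793057   56.64146736 1086.23904411] [[362.79198359   0.         257.47753281]
 [  0.         362.79198359 194.26485744]
 [  0.           0.           1.        ]] [-0.70273963 -0.0156101   0.00810884  0.71122963] None
dial_base 0.93 [290.0, 208.9, 25.3, 25.1] (np.float64(291.39965095986037), np.float64(207.2
[... 759 characters left out ...]
.        ]] [ 0.79698653  0.51745974 -0.15896007 -0.26791713] None
dial_base 0.87 [255.9, 212.9, 28.0, 23.9] (np.float64(253.94604316546761), np.float64(214.12230215827338)) [487.6  -8.2  75. ]
dial_dot 0.6 [255.2, 212.4, 26.3, 20.8] (np.float64(253.57939914163092), np.float64(212.50643776824035)) [447.  -63.5 115. ]
start_button 0.58 [241.1, 199.7, 13.0, 5.4] (np.float64(239.57894736842104), np.float64(196.0701754385965)) [511.   93.1  85. ]
pump_unit 0.92 [253.0, 225.8, 81.7, 63.8] (np.float64(249.94942241648454), np.float64(226.03590384014987)) [445.8 -47.6  70. ]
pump_unit 0.22 [256.2, 214.8, 25.5, 25.2] (np.float64(253.70230607966457), np.float64(212.50524109014674)) [498.4   7.8  70. ]
```

```bash
python3 - <<'E'
import cv2,numpy as np
a=cv2.imread('pics/top.png')[120:290,190:360];b=cv2.imread('pics/scene.png')[110:310,150:350]
cv2.imwrite('pics/a.png',np.hstack([cv2.resize(a,(400,400),interpolation=2),cv2.resize(b,(400,400),interpolation=2)]))
E
```

```text
(no output)
```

View pics/a.png

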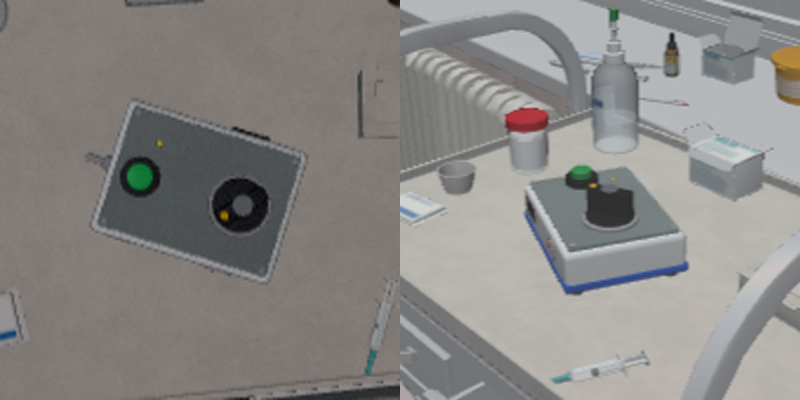

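View pics/top.png

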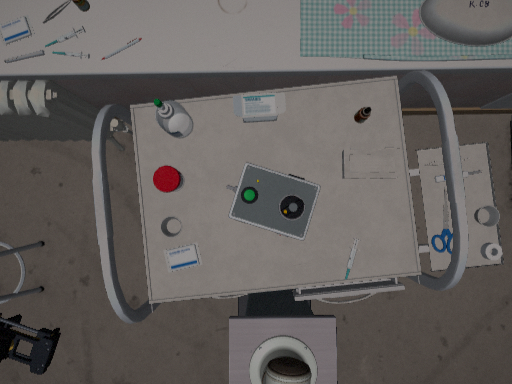

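The dial is at top-picture pixel (292,207) and its dot at (285,212), so the wing points about 123° in the world frame. The green button is at (249,195). I'll go up over the left rail and across to the dial.

>>> servo_tool:
  series:
    - [[0,0,0.06],0,0.087]
    - [[0,0,0.12],0,0.087]
    - [[0.02,-0.045,0.12],-0.1,0.087]
    - [[0.045,-0.1,0.12],-0.2,0.087]
    - [[0.07,-0.155,0.12],-0.3,0.087]
    - [[0.095,-0.21,0.12],-0.4,0.087]
    - [[0.12,-0.265,0.12],-0.5,0.087]
    - [[0.145,-0.32,0.12],-0.6,0.087]
    - [[0.17,-0.375,0.12],-0.66,0.087]
    - [[0.195,-0.43,0.12],-0.66,0.087]
    - [[0.22,-0.49,0.1],-0.66,0.087]
    - [[0.24,-0.54,0.07],-0.66,0.087]

```text
t: 2.0
tool_pos: [444.3, 52.5, 295.5]
orientation: [-0.002, 0.879, -0.477, 0.001]
force: [0.4, 1.1, -0.6]
gripper_width: 1.002
grasp_force: 0.0
```

>>> servo_tool:
  series:
    - [[0.015,-0.035,0],0,0.087]
    - [[0.032,-0.077,-0.03],0,0.087]
    - [[0.032,-0.077,-0.03],0,0.087]
    - [[0.032,-0.077,-0.03],0,0.087]

```text
t: 2.5
tool_pos: [475.4, -22.8, 265.1]
orientation: [-0.0, 0.879, -0.477, 0.0]
force: [0.3, 0.4, 0.1]
gripper_width: 0.997
grasp_force: 0.0
```

```bash
cat > look.py <<'E'
from h import *
import sys
s=get_state();p=camera('wrist');save(p,sys.argv[1])
print(s['tool_pos'],'yaw x',np.degrees(np.arctan2(*(rot(s['orientation'])[[1,0],0]))),s['joint_positions'].round(2),s['moment'])
hsv=cv2.cvtColor(p['pixels'],cv2.COLOR_RGB2HSV)
y=cv2.inRange(hsv,(18,150,120),(35,255,255))
n,_,st,ce=cv2.connectedComponentsWithStats(y)
for i in range(1,n):
    if st[i,4]>15: print('yellow',st[i],ce[i],onplane(p,*ce[i],115,s).round(1))
for l,z in(('dial_base',75),('dial_dot',100),('start_button',85)):
    for r in cut_out(p,l)[:1]:
        e=r['extent'];c=cen(r['mask']);print(l,r['score'],e,c,onplane(p,*e[:2],z,s).round(1),onplane(p,*c,z,s).round(1))
E
python3 look.py w1.png
```

```text
[475.43601741 -22.84450021 265.06670545] yaw x -56.96066285729135 [ 0.29  0.1  -0.27  0.   -1.2   0.28] [ 0.05993676 -0.0173063  -0.01223287]
yellow [250 196   8   8  52] [253.57692308 199.63461538] [465.8  -4.  115. ]
dial_base 0.82 [256.1, 175.1, 57.6, 65.7] (np.float64(255.04516845612736), np.float64(172.46760459089225)) [474.5 -23.1  75. ] [477.5 -25.2  75. ]
dial_dot 0.87 [256.9, 175.4, 48.0, 60.1] (np.float64(255.00601851851852), np.float64(173.98055555555555)) [476.5 -27.7 100. ] [479.3 -27.9 100. ]
start_button 0.71 [255.2, 174.9, 54.4, 58.9] (np.float64(254.81391886862673), np.float64(172.6244882768887)) [476.8 -24.4  85. ] [478.7 -26.6  85. ]
```

View pics/w1.png

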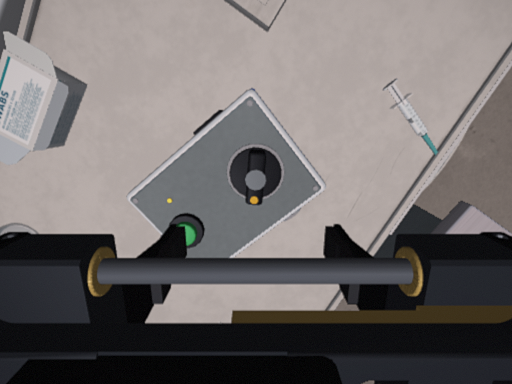

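The wrist picture shows the dial bezel centred near (256,172), with the wing upright in the image, the dot at (254,200) and the cap centre at (256,180). I'll check that these agree.

```bash
python3 - <<'E'
from h import *
s=get_state();p=camera('wrist')
g=p['pixels'].astype(int);hsv=cv2.cvtColor(p['pixels'],cv2.COLOR_RGB2HSV)
print(onplane(p,256.5,172,75,s),onplane(p,256,180,116,s))
v=g.max(2)[150:205,225:290]
# grey cap
m=((g.max(2)>70)&(g.max(2)<125)).astype(np.uint8);m[:165]=0;m[196:]=0;m[:,:243]=0;m[:,269:]=0
n,_,st,ce=cv2.connectedComponentsWithStats(m);print(st,ce)
gr=cv2.inRange(hsv,(50,120,60),(75,255,255));n,_,st,ce=cv2.connectedComponentsWithStats(gr)
print([(st[i],ce[i]) for i in range(1,n) if st[i,4]>20])
p=camera('top');hsv=cv2.cvtColor(p['pixels'],cv2.COLOR_RGB2HSV)
gr=cv2.inRange(hsv,(50,120,60),(75,255,255));n,_,st,ce=cv2.connectedComponentsWithStats(gr)
print([(st[i],ce[i],onplane(p,*ce[i],90)) for i in range(1,n) if st[i,4]>20])
E
```

```text
[476.47680586 -25.5334708   75.        ] [476.52065885 -24.31941204 116.        ]
[[     0      0    512    384 196362]
 [   246    169     21     21    233]
 [   251    176      1      1      1]
 [   250    178      1      1      1]
 [   243    194      3      2      3]
 [   252    195      5      1      5]
 [   266    194      3      2      3]] [[255.49729072 191.51556819]
 [257.8583691  178.35193133]
 [251.         176.        ]
 [250.         178.        ]
 [244.         194.33333333]
 [254.         195.        ]
 [267.         194.66666667]]
[(array([177, 223,  20,  22, 238], dtype=int32), array([188.68067227, 232.11764706]))]
[(array([154,  99,   6,   7,  31], dtype=int32), array([156.35483871, 101.48387097]), array([775.13156927, 345.07091806,  90.        ])), (array([244, 189,  11,  12, 104], dtype=int32), array([248.90384615, 194.60576923]), array([513.00364774,  90.58813964,  90.        ]))]
```

>>> servo_tool:
  series:
    - [[0.001,-0.002,-0.06],-0.08,0.087]
    - [[0.001,-0.002,-0.11],-0.08,0.087]
    - [[0.001,-0.002,-0.15],-0.08,0.087]
    - [[0.001,-0.002,-0.176],-0.08,0.087]
    - [[0.001,-0.002,-0.176],-0.08,0.087]

```text
t: 3.42
tool_pos: [475.0, -24.7, 87.3]
orientation: [0.002, 0.859, -0.511, -0.002]
force: [-0.6, 0.3, 1.0]
gripper_width: 1.004
grasp_force: 0.0
```

>>> servo_tool:
  series:
    - [[0,0,0],0,0.05]
    - [[0,0,0],0,0.03]
    - [[0,0,0],0,0.01]
    - [[0,0,0],0,0.01]
    - [[0,0,0],0,0.01]
    - [[0,0,0],0,0.01]
  force: 8

```text
t: 4.18
tool_pos: [476.2, -24.8, 88.7]
orientation: [0.0, 0.859, -0.511, 0.0]
force: [0.4, 0.2, -0.1]
gripper_width: 0.403
grasp_force: 0.0
```

```bash
cat > st.py <<'E'
from h import *
s=get_state();print(round(s['t'],2),s['tool_pos'].round(1),'yaw %.1f'%np.degrees(np.arctan2(*(rot(s['orientation'])[[1,0],0]))),'F',s['force'].round(1),'M',s['moment'].round(3),s['gripper_width']*87,s['grasp_force'],s['joint_positions'][5])
E
python3 st.py
```

```text
4.17 [476.2 -24.8  88.7] yaw -61.5 F [ 0.4  0.2 -0.1] M [ 0.03  -0.039 -0.021] 35.082296796032104 0.0 0.20736999017464844
```

>>> servo_tool:
  series:
    - [[0,0,0],0,0.01]
    - [[0,0,0],0,0.01]
    - [[0,0,0],0,0.01]
    - [[0,0,0],0,0.01]
    - [[0,0,0],0,0.01]
    - [[0,0,0],0,0.01]
  force: 8

```text
t: 4.92
tool_pos: [476.4, -24.7, 88.7]
orientation: [-0.0, 0.859, -0.511, 0.0]
force: [0.5, 0.1, -1.7]
gripper_width: 0.231
grasp_force: 8.0
```

```bash
python3 st.py
```

```text
4.92 [476.4 -24.7  88.7] yaw -61.5 F [ 0.5  0.1 -1.7] M [ 0.153 -0.357  0.011] 20.10394761621776 7.999873946973821 0.20732384504917603
```

>>> servo_tool:
  series:
    - [[0,0,0],0,0.01]
    - [[0,0,0],0,0.01]
    - [[0,0,0],0.1,0.01]
    - [[0,0,0],0.2,0.01]
    - [[0,0,0],0.3,0.01]
    - [[0,0,0],0.4,0.01]
    - [[0,0,0],0.5,0.01]
    - [[0,0,0],0.6,0.01]
    - [[0,0,0],0.7,0.01]
    - [[0,0,0],0.838,0.01]
    - [[0,0,0],0.838,0.01]
    - [[0,0,0],0.838,0.01]
  force: 35

```text
t: 6.42
tool_pos: [475.2, -26.2, 88.7]
orientation: [0.001, 0.993, -0.118, -0.001]
force: [0.5, -5.7, 0.4]
gripper_width: 0.225
grasp_force: 35.0
```

```bash
python3 st.py
```

```text
6.42 [475.2 -26.2  88.7] yaw -13.5 F [ 0.5 -5.7  0.4] M [-1.547 -0.139  0.039] 19.599339512183672 34.99987045302987 1.0451863262704868
```

>>> servo_tool:
  series:
    - [[0,0,0],0.07,0.01]
    - [[0,0,0],0.14,0.01]
    - [[0,0,0],0.14,0.01]
    - [[0,0,0],0.14,0.01]

```text
t: 6.92
tool_pos: [475.1, -26.5, 88.6]
orientation: [0.001, 0.999, -0.048, -0.001]
force: [0.5, -6.6, -0.9]
gripper_width: 0.228
grasp_force: 35.0
```

```bash
python3 st.py
```

```text
6.92 [475.1 -26.5  88.6] yaw -5.5 F [ 0.5 -6.6 -0.9] M [-1.957 -0.213 -0.063] 19.875451704433658 34.999933338258415 1.185072577231775
```

>>> servo_tool:
  series:
    - [[0,0,0],0.1,0.01]
    - [[0,0,0],0.2,0.01]
    - [[0,0,0],0.28,0.01]
    - [[0,0,0],0.28,0.01]
    - [[0,0,0],0.28,0.01]

```text
t: 7.55
tool_pos: [475.1, -27.2, 88.6]
orientation: [0.002, 0.996, 0.092, -0.002]
force: [1.3, -10.9, -1.3]
gripper_width: 0.227
grasp_force: 35.0
```

```bash
python3 st.py
```

```text
7.55 [475.1 -27.2  88.6] yaw 10.6 F [  1.3 -10.9  -1.3] M [-2.937 -0.527  0.004] 19.763736571432702 34.99972800957039 1.465326337192596
```

>>> servo_tool:
  series:
    - [[0,0,0],0.07,0.01]
    - [[0,0,0],0.14,0.01]
    - [[0,0,0],0.14,0.01]
    - [[0,0,0],0.14,0.01]

```text
t: 8.05
tool_pos: [475.2, -27.5, 88.7]
orientation: [0.002, 0.987, 0.161, -0.002]
force: [2.4, -11.8, -1.4]
gripper_width: 0.231
grasp_force: 35.0
```

```bash
python3 st.py
```

```text
8.05 [475.2 -27.5  88.7] yaw 18.6 F [  2.4 -11.8  -1.4] M [-3.473 -0.752 -0.056] 20.13732470831742 34.99980294378474 1.605024673389213
```

>>> servo_tool:
  series:
    - [[0,-0.001,0],0.1,0.01]
    - [[0,-0.002,0],0.2,0.01]
    - [[0,-0.003,0],0.28,0.01]
    - [[0,-0.003,0],0.28,0.01]
    - [[0,-0.003,0],0.28,0.01]

```text
t: 8.68
tool_pos: [475.6, -28.3, 88.6]
orientation: [0.0, 0.955, 0.297, -0.001]
force: [-1.6, -3.4, 0.0]
gripper_width: 0.225
grasp_force: 35.0
```

```bash
python3 st.py
```

```text
8.68 [475.6 -28.3  88.6] yaw 34.6 F [-1.6 -3.4  0. ] M [-0.829  0.153 -0.002] 19.58349105595485 35.000066896900535 1.890523124348647
```

>>> servo_tool:
  series:
    - [[0,0,0],0.05,0.01]
    - [[0,0,0],0.1,0.01]
    - [[0,0,0],0.14,0.01]
    - [[0,0,0],0.14,0.01]

```text
t: 9.18
tool_pos: [475.7, -28.5, 88.7]
orientation: [0.0, 0.932, 0.362, -0.001]
force: [0.2, -5.1, 0.6]
gripper_width: 0.228
grasp_force: 35.0
```

```bash
python3 st.py
```

```text
9.18 [475.7 -28.5  88.7] yaw 42.4 F [ 0.2 -5.1  0.6] M [-1.351 -0.072 -0.851] 19.87662097809232 35.00010764691979 2.0283859522440753
```

That's the hard stop: a lasting 0.85 N m at tool yaw 42.4°, so off is at 34.6°. Now clockwise three clicks, a check, then three more.

>>> servo_tool:
  series:
    - [[-0.0003,0.0002,0],-0.14,0.01]
    - [[-0.0006,0.0004,0],-0.28,0.01]
    - [[-0.0009,0.0006,0],-0.42,0.01]
    - [[-0.0012,0.0008,0],-0.56,0.01]
    - [[-0.0012,0.001,0],-0.7,0.01]
    - [[-0.0012,0.0013,0],-0.84,0.01]
    - [[-0.001,0.0016,0],-0.98,0.01]
    - [[-0.001,0.0019,0],-1.12,0.01]
    - [[-0.0008,0.0022,0],-1.26,0.01]
    - [[-0.0007,0.0024,0],-1.396,0.01]
    - [[-0.0007,0.0024,0],-1.396,0.01]
    - [[-0.0007,0.0024,0],-1.396,0.01]

```text
t: 10.68
tool_pos: [475.6, -25.4, 88.7]
orientation: [0.0, 0.948, -0.319, 0.0]
force: [0.5, -1.5, -1.2]
gripper_width: 0.229
grasp_force: 35.0
```

```bash
python3 st.py
```

```text
10.68 [475.6 -25.4  88.7] yaw -37.3 F [ 0.5 -1.5 -1.2] M [-0.603 -0.169 -0.129] 19.88649316283498 34.99951887410134 0.6316751220289124
```

>>> servo_tool:
  series:
    - [[0.0003,0.0002,0],-0.14,0.01]
    - [[0.0006,0.0004,0],-0.28,0.01]
    - [[0.0009,0.0006,0],-0.42,0.01]
    - [[0.0012,0.0008,0],-0.56,0.01]
    - [[0.0015,0.001,0],-0.7,0.01]
    - [[0.0018,0.001,0],-0.84,0.01]
    - [[0.0022,0.001,0],-0.98,0.01]
    - [[0.0024,0.001,0],-1.1,0.01]
    - [[0.0026,0.001,0],-1.2,0.01]
    - [[0.0027,0.001,0],-1.257,0.01]
    - [[0.0027,0.001,0],-1.257,0.01]
    - [[0.0027,0.001,0],-1.257,0.01]

```text
t: 12.18
tool_pos: [478.4, -24.5, 88.7]
orientation: [0.0, -0.579, 0.816, -0.0]
force: [3.0, -2.6, -1.5]
gripper_width: 0.227
grasp_force: 35.0
```

```bash
python3 st.py
```

```text
12.18 [478.4 -24.5  88.7] yaw -109.3 F [ 3.  -2.6 -1.5] M [-0.826 -0.36  -0.058] 19.739161257283406 34.9993248609826 -0.6260693389128468
```

>>> servo_tool:
  series:
    - [[0,0,0],0,0.05]
    - [[0,0,0],0,0.06]
    - [[0,0,0],0,0.07]
    - [[0,0,0],0,0.07]
    - [[0,0,0],0,0.07]
    - [[0,0,0],0,0.07]
    - [[0,0,0.04],0,0.07]
    - [[0,0,0.09],0,0.07]
    - [[0,0,0.13],0,0.07]
    - [[0,0,0.17],0,0.07]
    - [[0,0,0.17],0,0.07]
  force: 10

```text
t: 13.55
tool_pos: [480.0, -24.1, 262.2]
orientation: [0.004, -0.578, 0.816, -0.002]
force: [-0.1, -0.5, -1.4]
gripper_width: 0.808
grasp_force: 0.0
```

```bash
python3 look.py w2.png; python3 st.py; python3 - <<'E'
from h import *
s=get_state();p=camera('wrist')
hsv=cv2.cvtColor(p['pixels'],cv2.COLOR_RGB2HSV)
gr=cv2.inRange(hsv,(50,120,60),(75,255,255));n,_,st,ce=cv2.connectedComponentsWithStats(gr)
for i in range(1,n):
    if st[i,4]>20: print('green',st[i],ce[i],[onplane(p,*ce[i],z,s).round(1) for z in (80,90,100)])
E
```

```text
[480.0163633  -24.14177461 262.17098731] yaw x -109.34386441324882 [ 0.29  0.1  -0.27  0.   -1.19 -0.63] [ 0.1326938  -0.04735434  0.03351328]
yellow [253 197   8   8  49] [256.75510204 200.91836735] [486.   -2.4 115. ]
dial_base 0.7 [257.8, 175.6, 54.4, 65.3] (np.float64(256.5367483296214), np.float64(173.45211581291758)) [477.7 -21.9  75. ] [478.3 -25.1  75. ]
dial_dot 0.84 [257.9, 176.0, 51.9, 60.6] (np.float64(256.7395786642761), np.float64(174.97176154190944)) [476.  -26.7 100. ] [476.9 -28.3 100. ]
13.75 [477.4 -24.5 257.3] yaw -109.4 F [-0.5 -0.9 -0.6] M [ 0.09  -0.099  0.014] 70.18500295406106 0.0 -0.6272638461677955
```

View pics/w2.png

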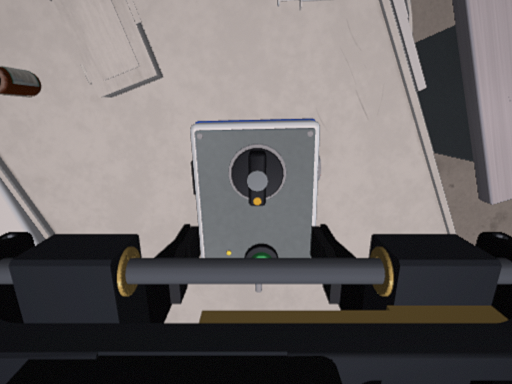

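The dot sits at (257,201), 71° about the axis. That is 48° clockwise of where it started (4 → 6 clicks), as wanted. Now to the button.

>>> servo_tool:
  series:
    - [[0.012,0.04,0],0,0.0]
    - [[0.024,0.08,0],0,0.0]
    - [[0.035,0.115,0],0,0.0]
    - [[0.035,0.115,-0.03],0,0.0]
    - [[0.035,0.115,-0.06],0,0.0]
    - [[0.035,0.115,-0.06],0,0.0]
    - [[0.035,0.115,-0.06],0,0.0]
    - [[0.035,0.115,-0.06],0,0.0]
    - [[0.035,0.115,-0.06],0,0.0]
    - [[0.035,0.115,-0.06],0,0.0]
    - [[0.035,0.115,-0.06],0,0.0]

```text
t: 15.18
tool_pos: [513.3, 90.6, 198.9]
orientation: [0.0, -0.578, 0.816, -0.0]
force: [-0.0, -0.7, -0.7]
gripper_width: 0.006
grasp_force: 0.0
```

```bash
python3 st.py; python3 - <<'E'
from h import *
s=get_state();p=camera('wrist');save(p,'w3.png')
hsv=cv2.cvtColor(p['pixels'],cv2.COLOR_RGB2HSV)
gr=cv2.inRange(hsv,(50,120,60),(75,255,255));n,_,st,ce=cv2.connectedComponentsWithStats(gr)
for i in range(1,n):
    if st[i,4]>20: print('green',st[i],ce[i],[onplane(p,*ce[i],z,s).round(1) for z in (80,90,100)])
E
```

```text
15.18 [513.3  90.6 198.9] yaw -109.4 F [-0.  -0.7 -0.7] M [ 0.082 -0.054 -0.01 ] 0.5107741292766482 0.0 -0.8243820578995876
green [240 176  32  32 771] [255.4695201  191.77561608] [array([513.3,  93.8,  80. ]), array([512.4,  91.2,  90. ]), array([511.5,  88.5, 100. ])]
```

View pics/w3.png

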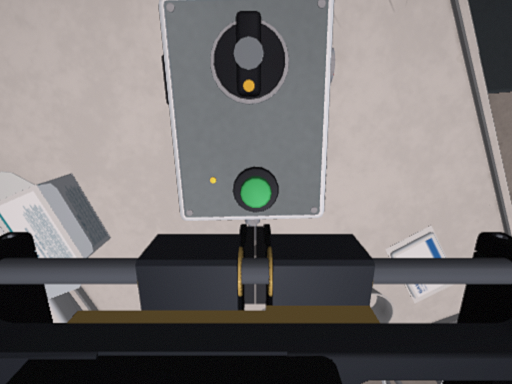

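The green button is at (255,192), which puts it at about (512.5, 91.3, 90), directly under the closed fingertips.

>>> servo_tool:
  series:
    - [[0,0,-0.04],0,0.0]
    - [[0,0,-0.08],0,0.0]
    - [[0,0,-0.095],0,0.0]
    - [[0,0,-0.099],0,0.0]
    - [[0,0,-0.102],0,0.0]
    - [[0,0,-0.102],0,0.0]

```text
t: 15.98
tool_pos: [513.9, 90.9, 97.7]
orientation: [0.001, -0.578, 0.816, -0.0]
force: [0.6, 0.0, -0.3]
gripper_width: 0.01
grasp_force: 0.0
```

>>> servo_tool:
  series:
    - [[0,0,-0.002],0,0.0]
    - [[0,0,-0.004],0,0.0]
    - [[0,0,-0.004],0,0.0]
    - [[0,0,-0.004],0,0.0]

```text
t: 16.48
tool_pos: [513.3, 90.6, 92.7]
orientation: [0.0, -0.578, 0.816, -0.0]
force: [0.2, 0.3, -0.3]
gripper_width: 0.005
grasp_force: 0.0
```

>>> servo_tool:
  series:
    - [[0,0,-0.002],0,0.0]
    - [[0,0,-0.004],0,0.0]
    - [[0,0,-0.004],0,0.0]
    - [[0,0,-0.004],0,0.0]

```text
t: 16.98
tool_pos: [513.4, 90.6, 88.9]
orientation: [0.0, -0.578, 0.816, -0.0]
force: [0.0, 0.8, 3.4]
gripper_width: 0.005
grasp_force: 1.7
```

>>> servo_tool:
  series:
    - [[0,0,-0.002],0,0.0]
    - [[0,0,-0.003],0,0.0]
    - [[0,0,-0.003],0,0.0]
    - [[0,0,-0.003],0,0.0]

```text
t: 17.48
tool_pos: [513.4, 90.6, 86.4]
orientation: [0.0, -0.578, 0.816, -0.0]
force: [-2.7, 0.6, 7.3]
gripper_width: 0.005
grasp_force: 3.8
```

>>> servo_tool:
  series:
    - [[0,0,-0.002],0,0.0]
    - [[0,0,-0.003],0,0.0]
    - [[0,0,-0.003],0,0.0]

```text
t: 17.85
tool_pos: [513.6, 90.7, 86.1]
orientation: [0.0, -0.579, 0.816, -0.001]
force: [-8.2, -0.4, 23.6]
gripper_width: 0.009
grasp_force: 11.9
```

>>> servo_tool:
  series:
    - [[0,0,0.003],0,0.0]
    - [[0,0,0.01],0,0.0]
    - [[0,0,0.03],0,0.0]
    - [[0,0,0.07],0,0.0]
    - [[0,0,0.12],0,0.0]
    - [[0,0,0.12],0,0.0]
    - [[0,0,0.12],0,0.0]
    - [[0,0,0.12],0,0.0]

```text
t: 18.85
tool_pos: [512.4, 90.3, 201.0]
orientation: [-0.002, -0.578, 0.816, 0.0]
force: [-0.5, 0.1, 0.1]
gripper_width: 0.007
grasp_force: 0.0
```

```bash
python3 look.py w4.png; python3 - <<'E'
from h import *
s=get_state();p=camera('wrist')
hsv=cv2.cvtColor(p['pixels'],cv2.COLOR_RGB2HSV)
gr=cv2.inRange(hsv,(50,120,60),(75,255,255));n,_,st,ce=cv2.connectedComponentsWithStats(gr)
for i in range(1,n):
    if st[i,4]>20: print('green',st[i],ce[i])
E
```

```text
[512.35650779  90.26834854 201.04513432] yaw x -109.38219179513236 [ 0.49  0.23 -0.28 -0.   -1.07 -0.82] [ 0.0625431  -0.08976238 -0.0115066 ]
yellow [242  81  11  12 110] [247.06363636  86.59090909] [485.5  -3.3 115. ]
yellow [209 178   6   5  24] [211.70833333 180.        ] [543.   60.9 115. ]
dial_base 0.6 [247.6, 58.9, 78.0, 95.3] (np.float64(247.6914774841831), np.float64(60.82433941198362)) [476.4 -29.8  75. ] [476.9 -28.2  75. ]
dial_dot 0.76 [249.1, 56.6, 69.9, 89.0] (np.float64(247.50596658711217), np.float64(59.21414623562595)) [475.5 -26.8 100. ] [477.5 -25.3 100. ]
start_button 0.63 [255.0, 193.8, 28.6, 27.6] (np.float64(254.43466299862447), np.float64(191.8019257221458)) [512.9  94.5  85. ] [512.7  92.2  85. ]
green [240 176  31  31 749] [255.00934579 191.39118825]
```

```bash
python3 -c "
from bench import *
print(sign_off())"
```

```text
the job is handed in; nothing more can be done
None
```

I turned the dial back to its off stop, then six clicks clockwise, and let go. I then pressed the green button to its hard bottom and let it come up, and handed the job in at about 19 s; the judge's result was not shown.

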